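# Tighten the veneer press crosswise

### The job

Clamp the veneered panel: tighten the four black wing knobs of the small veneer press crosswise (clockwise), each knob followed by the one diagonally opposite, in two even passes - first take all four about half-way down, then all four fully tight to the stop - so that the platen comes down evenly and lies flat on the panel. Leave the glue bottle, plane, mallet, sash and tool tote where they are, and let go of the press at the end.

Things in the scene. Friction and masses are not known exactly. Their poses are not given: they have to be found in the camera images.
- press: Small veneer press, fixed to the bench: plywood base 200 x 230 x 30 mm with a dark veneered panel on it (top 46 mm above the bench) and four upright 12 mm steel studs, each carrying a wing knob, at the corners of a 110 mm (x) by 160 mm (y) rectangle. Origin: centre of the base's underside, on the bench; x along its 200 mm side, y along its 230 mm side, z up.
- platen_top (a point): Centre of the top of the platen: a plywood board 180 x 122 x 18 mm under two wooden cross bars (36 x 205 x 24 mm, along press y) through which the studs pass with 4 mm play. Springs round the studs hold it up, about 2.4 mm clear of the panel (this point 90.4 mm above the bench); fully home it lies flat on the panel (88 mm). z: normal of the board.
- knob_a_grip (a point): Wing centre of knob a, at (+55, +80) mm in the press frame, diagonally opposite knob c. Black T-shaped knob: wing 52 mm long (point x axis, any direction at the start), 16 mm thick (y), 22 mm high (z, up) on a round neck 16 mm wide, 14 mm high, over a 30 mm washer. Point half-way up the wing, about 119 mm above the bench, 28 mm above the washer's underside. Nothing on the press is higher.
- knob_a (a joint): Turn of knob a in rad, growing clockwise seen from above (tightening). Starts loose, at 0 to 0.4; fully tight at its hard stop, 2.0. Turning takes the knob 1.9 mm down per rad; its washer meets the cross bar at about 0.5 and the platen lands on the panel at about 1.75. Needs 0.12 to 0.3 N m to turn and stays where it is left.
- knob_b_grip (a point): Wing centre of knob b, at (-55, +80) mm in the press frame, diagonally opposite knob d. Black T-shaped knob: wing 52 mm long (point x axis, any direction at the start), 16 mm thick (y), 22 mm high (z, up) on a round neck 16 mm wide, 14 mm high, over a 30 mm washer. Point half-way up the wing, about 119 mm above the bench, 28 mm above the washer's underside. Nothing on the press is higher.
- knob_b (a joint): Turn of knob b in rad, growing clockwise seen from above (tightening). Starts loose, at 0 to 0.4; fully tight at its hard stop, 2.0. Turning takes the knob 1.9 mm down per rad; its washer meets the cross bar at about 0.5 and the platen lands on the panel at about 1.75. Needs 0.12 to 0.3 N m to turn and stays where it is left.
- knob_c_grip (a point): Wing centre of knob c, at (-55, -80) mm in the press frame, diagonally opposite knob a. Black T-shaped knob: wing 52 mm long (point x axis, any direction at the start), 16 mm thick (y), 22 mm high (z, up) on a round neck 16 mm wide, 14 mm high, over a 30 mm washer. Point half-way up the wing, about 119 mm above the bench, 28 mm above the washer's underside. Nothing on the press is higher.
- knob_c (a joint): Turn of knob c in rad, growing clockwise seen from above (tightening). Starts loose, at 0 to 0.4; fully tight at its hard stop, 2.0. Turning takes the knob 1.9 mm down per rad; its washer meets the cross bar at about 0.5 and the platen lands on the panel at about 1.75. Needs 0.12 to 0.3 N m to turn and stays where it is left.
- knob_d_grip (a point): Wing centre of knob d, at (+55, -80) mm in the press frame, diagonally opposite knob b. Black T-shaped knob: wing 52 mm long (point x axis, any direction at the start), 16 mm thick (y), 22 mm high (z, up) on a round neck 16 mm wide, 14 mm high, over a 30 mm washer. Point half-way up the wing, about 119 mm above the bench, 28 mm above the washer's underside. Nothing on the press is higher.
- knob_d (a joint): Turn of knob d in rad, growing clockwise seen from above (tightening). Starts loose, at 0 to 0.4; fully tight at its hard stop, 2.0. Turning takes the knob 1.9 mm down per rad; its washer meets the cross bar at about 0.5 and the platen lands on the panel at about 1.75. Needs 0.12 to 0.3 N m to turn and stays where it is left.
- bottle_mid (a point): Bystander: white glue bottle standing beside the press, 60 mm across, 150 mm high; point on its axis half-way up.
- plane_mid (a point): Bystander: steel block plane lying beside the press, 155 mm long (x axis), 46 mm wide, 50 mm high; point in its middle, 20 mm above the bench.
- mallet_mid (a point): Bystander: joiner's wooden mallet lying flat on the far side of the press; point at the centre of its head (75 x 125 x 62 mm), 31 mm up. The handle, 26 mm wide and 20 mm thick, runs along -x of this point to 303 mm from it.
- sash: Bystander: small wooden window sash standing upright along its x axis, fixed in two bench rests on one side of the press: 340 mm long, 36 mm thick (rests 100 mm deep), top 262 mm above the bench. Origin: middle of its foot, on the bench.
- tote: Bystander: open plywood tool tote with chisels, fixed, on the other side of the press: 330 mm (x) by 160 mm (y), its rail 180 mm above the bench. Origin: middle of its underside, on the bench.

How it is judged:
By the outcome, as a careful person would: the job done as asked, in the order asked, and still so for the second after the job is handed in, with the robot touching nothing.
It also fails if it takes over 72 s, if anything falls off the work surface, if the arm or the gripper's body presses on something with over 40 N, if the wrist force passes 120 N, or if a joint passes its speed limit or range.

### The arm

A 6-joint arm with a two-finger parallel gripper is mounted at the origin on the work surface. World frame = base frame: x ahead of the robot, y to its left, z up, the work surface at z = 0. Lengths are in m, angles in rad, forces in N, time in s.
With the tool pointing down it reaches from about 0.3 to 0.95 m from the base axis. Payload 3.1 kg.
Tool frame: the origin (TCP) lies midway between the tips of the shut fingers; the grasp point (between the pads) lies robot.grasp_offset behind it (robot.grasp_offset is the distance from the TCP to the grasp point, in m); z points along the fingers, y is the line along which they close (so a half turn about z gives the same grasp; the last joint's range is limited). The gripper opens to 85 mm and grips with 20 to 120 N. Pads are 22 mm wide; open, the fingers measure 114 mm over their backs; the gripper's body (76 mm by 85 mm) begins 54 mm behind the grasp point. The pads swing forward as they close: fully open they stand 13 mm farther back than shut.
Start: joints at [1.042, 0.308, 1.634, -0, 1.2, -0.07], TCP at [0.277, 0.56, 0.231] pointing down, gripper open.
Joint ranges: [-3.06, 3.06], [-0.79, 1.96], [0.05, 2.63], [-1.19, 4.34], [0.05, 2.64], [-2.94, 2.94]. Speed limits (rad/s): [2.79, 2.79, 3.14, 3.14, 3.14, 3.14].

### API

Orientations are given as a unit quaternion [w, x, y, z].
In Python, from rig import observe, grab_frame, calibration, robot gives the robot as it stands. The module is installed in compiled form; this text tells all that it offers.
- The arm moves only by the tool drive_tool, never from a script. Its argument "increments" is a list of rows, each a list of 3 entries, a list of its own where there are three numbers: the shift along the tool's x, y, z as a fraction of full scale, then the turn, a rotation vector about the tool's x, y, z as a fraction of full scale, then the opening, from -1 (shut) to 1 (fully open), so that 0 is half open. A call has 1 to 8 rows; each row is the pose to reach, as a shift and turn from the pose commanded when the call began, along the tool's axes at that moment, turning the shorter way round; what a row does not reach only later rows make up. Full scale, the value 1, is 0.5 m for a shift and 180 degrees for a turn. A row lasts 1/8 s, in which the tool goes at most 62.5 mm and 10.7 degrees, less where a joint would pass 70% of its speed; a pose out of reach is approached as far as the arm can. A call with a number of a shift or a turn outside -1 to 1 is refused whole. A call with a gripper value outside its range is refused whole. The fingers move at their own pace and stop on an object; the grip force is fixed at half the most. Time passes only in rows, so rows that repeat a pose let the fingers close. It gives the time, the measured TCP pose, the force, the opening and the grip force at its end, in the units of the state.
- observe(): the state, without advancing time (a new reading comes with each control period).
- grab_frame(name): name is "side" or "top"; returns (picture, depth): 400x640x3 uint8, red, green, blue; 400x640 float32, m along the optical axis (not along the pixel's ray), 0 where there is no reading.
- calibration(name): a dict with "K" (3x3 intrinsics, pixels), "pose" (4x4, takes a point from camera to world coordinates). Camera axes: x right, y up, looking along -z (the intrinsics and any distortion apply to the point x, -y, -z); pixel columns grow to the right and rows downward; lengths in m; the calibration is good to about 2 mm. A picture is of the moment at which its call begins. calibration takes no time and is no camera call.
- robot.finish_job(): hands the job in; it is judged then, once.
The state is a dict: "clock": time; "joint_positions": joint angles; "qd": joint speeds; "joint_torque": joint torques, N m; "ee_pos": TCP position; "eef_rot": TCP orientation; "force": force on the tool from outside, world axes, zero at the start; "ft_torque": the same for the moment, N m; "gripper_width": opening from 0.0 (shut) to 1.0 (fully open); "grip_force": force on a finger pad.
Only numpy, scipy, OpenCV 4.12 (cv2) and the standard library are available. Lean on these libraries where they do the work, as an engineer would, in place of code of your own. Each camera call takes 0.05 s, during which the arm holds its last target. There are 200 camera calls.

## Working session

There is one attempt and no reset: what is moved stays moved. The work goes in short steps, Python scripts to look and compute and a tool call to move; the robot and the scene stay as the last step left them, time stands still between calls to the robot, and variables do not carry over. Pictures are saved under pics/ and viewed, at most 10 in all, crops included, and the job is handed in when it is done.

Besides the shell and the picture viewer there is one more tool, called after "Request:" by a JSON object that holds its "fn" and its "kwargs", one argument or row to a line. drive_tool: Moves the arm, as the interface text tells. Its arguments: {"type":"object","properties":{"increments":{"type":"array"}},"required":["increments"]}

```bash
mkdir -p pics; ls; python3 - <<'E'
from rig import observe, grab_frame, calibration, robot
import cv2,numpy as np
for n in("top","side"):
    p,d=grab_frame(n); np.savez(f"pics/{n}0.npz",p=p,d=d); cv2.imwrite(f"pics/{n}0.png",p[:,:,::-1]); print(n,calibration(n))
print(observe(), robot.grasp_offset)
E
```

```text
pics
top {'K': array([[393.25095131,   0.        , 320.49001157],
       [  0.        , 393.25095131, 202.05209846],
       [  0.        ,   0.        ,   1.        ]]), 'pose': array([[-1.00230874e-02,  9.85592070e-01, -1.68842558e-01,
         4.23949316e-01],
       [-9.99949065e-01, -1.00793549e-02,  5.23828861e-04,
        -1.95700874e-02],
       [-1.18554250e-03,  1.68839209e-01,  9.85642895e-01,
         1.20443992e+00],
       [ 0.00000000e+00,  0.00000000e+00,  0.00000000e+00,
         1.00000000e+00]])}
side {'K': array([[364.943925  ,   0.        , 319.88044086],
       [  0.        , 364.943925  , 197.54664246],
       [  0.        ,   0.        ,   1.        ]]), 'pose': array([[ 0.9835227 ,  0.11743973, -0.13744457,  0.49768661],
       [-0.1807648 ,  0.65010931, -0.73802573, -0.70369245],
       [ 0.00268045,  0.7507102 ,  0.66062623,  0.73028207],
       [ 0.        ,  0.        ,  0.        ,  1.        ]])}
{'clock': 0.1, 'joint_positions': array([ 1.04230374e+00,  3.08903680e-01,  1.63508462e+00,  9.43111123e-06,
        1.19970434e+00, -6.97008954e-02]), 'qd': array([ 0.00133542, -0.00032091, -0.00277849, -0.00049741,  0.00051605,
       -0.00095526]), 'joint_torque': array([ 3.08531362e-04, -4.16411769e+01, -2.77642697e+01,  3.59391083e-05,
        3.98284028e-03,  1.57249019e-05]), 'ee_pos': array([0.27642983, 0.55970007, 0.23015871]), 'eef_rot': array([-3.13586016e-04,  2.27390783e-01,  9.73803024e-01, -1.00208309e-03]), 'force': array([-0.34276476,  0.80352404,  0.15392316]), 'ft_torque': array([ 0.04015165,  0.02883977, -0.01171197]), 'grip_force': 0.0, 'gripper_width': 0.9995925907552569} 0.0187
```

View pics/top0.png

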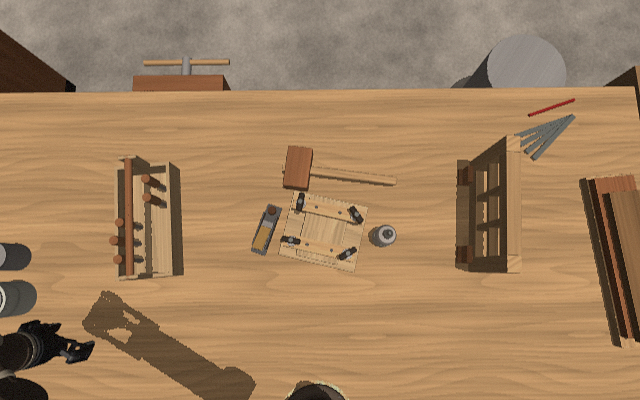

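View pics/side0.png

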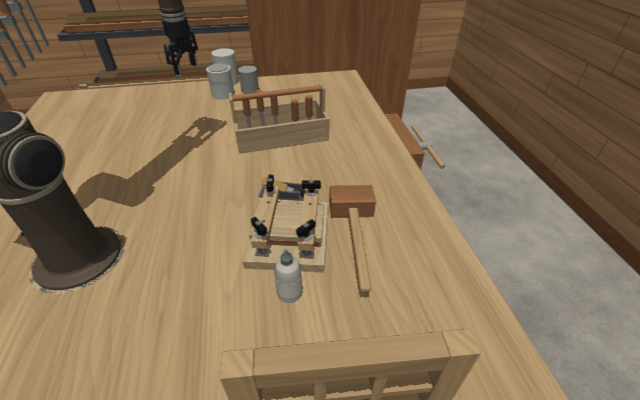

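The top view shows the press at about (325,232), with its knobs at (300,202), (355,214), (290,240) and (347,253). The plane is to the left at (265,230), the bottle to the right at (383,236), and the mallet beyond at (297,168). I'll measure the wings from depth in both views.

```bash
cat > h.py <<'E'
import numpy as np,cv2
from rig import observe, grab_frame, calibration, robot
def cloud(n,p,d):
    c=calibration(n);K=c["K"];T=c["pose"]
    v,u=np.mgrid[:400,:640]
    P=np.stack([(u-K[0,2])/K[0,0]*d,-(v-K[1,2])/K[1,1]*d,-d],-1)
    return P@T[:3,:3].T+T[:3,3]
def ray(n,u,v,z):
    c=calibration(n);K=c["K"];T=c["pose"]
    r=T[:3,:3]@np.array([(u-K[0,2])/K[0,0],-(v-K[1,2])/K[1,1],-1]);o=T[:3,3]
    return o+r*(z-o[2])/r[2]
def knobs(n,p,d,C,zlo=.108,zhi=.145):
    P=cloud(n,p,d);dark=p.max(2)<85
    M=dark&(P[...,2]>zlo)&(P[...,2]<zhi)&(d>0)
    out=[]
    for c in C:
        m=M&(np.hypot(P[...,0]-c[0],P[...,1]-c[1])<.04)
        v,u=np.nonzero(m)
        if len(u)<5: out.append((len(u),)); continue
        Q=P[m];R=cv2.minAreaRect((Q[:,:2]*1000).astype(np.float32))
        q=Q[:,:2]-Q[:,:2].mean(0);w,V=np.linalg.eigh(q.T@q)
        out.append((len(u),Q.mean(0).round(4),np.array(R[0]).round(1),np.array(R[1]).round(1),round(float(np.degrees(np.arctan2(V[1,1],V[0,1]))%180),1)))
    return out
E
python3 - <<'E'
from h import *
C=[ray("top",u,v,.125)[:2] for u,v in((300,202),(355,214),(347,253),(290,240))]
print(np.round(C,3))
for n in("top","side"):
    z=np.load(f"pics/{n}0.npz");print(n)
    for k in knobs(n,z["p"],z["d"],C):print(k)
z=np.load("pics/top0.npz");p=z["p"]
a=cv2.resize(p[185:280,240:410],(800,447),interpolation=cv2.INTER_CUBIC)
cv2.imwrite("pics/crop0.png",a[:,:,::-1])
P=cloud("top",p,z["d"])
Q=P[200:265,285:365].reshape(-1,3);h=np.histogram(Q[:,2],np.arange(0,.15,.005));print(h[0])
E
```

```text
[[ 0.61   0.037]
 [ 0.574 -0.115]
 [ 0.467 -0.091]
 [ 0.504  0.064]]
top
(94, array([0.609 , 0.0364, 0.129 ]), array([610.2,  37.1]), array([15.8, 50.8]), 169.2)
(95, array([ 0.5711, -0.1171,  0.1289]), array([ 572.1, -117.8]), array([50.2, 15.6]), 33.0)
(80, array([ 0.4659, -0.0906,  0.1305]), array([465.9, -91.2]), array([14.7, 50.8]), 120.2)
(80, array([0.5045, 0.0632, 0.1303]), array([504.7,  63.6]), array([51. , 14.6]), 78.0)
side
(148, array([0.6096, 0.0313, 0.1213]), array([609.7,  33.5]), array([12.7, 50.4]), 169.3)
(168, array([ 0.5717, -0.1245,  0.1226]), array([ 572.4, -120.9]), array([49.5, 13.4]), 30.9)
(148, array([ 0.4666, -0.1001,  0.1236]), array([465.4, -95. ]), array([15.7, 48.6]), 122.5)
(89, array([0.5041, 0.0533, 0.1231]), array([505.2,  60.2]), array([48.5, 13.1]), 73.9)
[ 335   26    2    0    2  434  800   55    0    0    1    3  176 1099
  184   23   19  345  978  113    5    3    4   13   17  149  204   10
    0]
```

View pics/crop0.png

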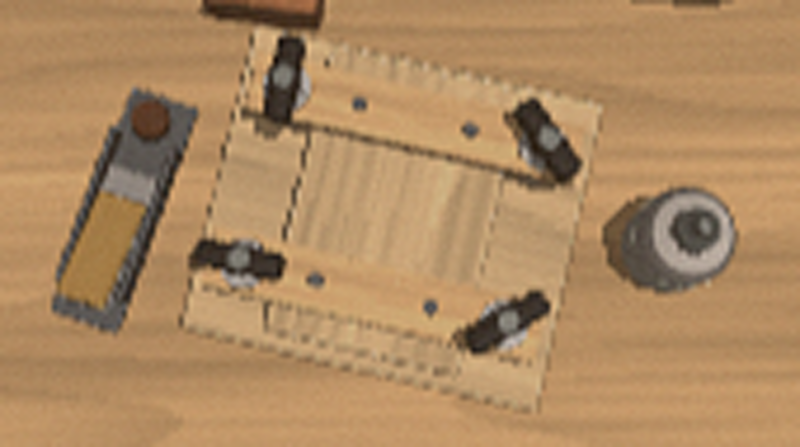

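Everything is clear in the crop: four wings with grey stud tops, the plane on the left, the bottle on the right. I'll grip with tool x along each wing, in the order K1 (far left), K3, K2, K4, opening only half.

```bash
cat >> h.py <<'E'
KN={1:(.6107,.0374),2:(.5722,-.1179),3:(.4658,-.0912),4:(.5043,.0640)}
def pose():
    s=observe();w,x,y,z=s["eef_rot"];return s,s["ee_pos"],np.degrees(2*np.arctan2(y,x))
def rel(*tg):
    s,p,ps=pose();a=np.radians(ps)
    R=np.array([[np.cos(a),np.sin(a),0],[np.sin(a),-np.cos(a),0],[0,0,-1]])
    print("t",round(s["clock"],2),"p",p.round(4),"psi",round(ps%360,1),"F",s["force"].round(1),"T",s["ft_torque"].round(2),"w",round(s["gripper_width"],2),"q6",round(s["joint_positions"][5],2))
    for t in tg:
        d=R.T@(np.array(t[:3])-p)/.5; r=-((t[3]-ps+180)%360-180)/180
        print(d.round(4),"turn",round(r,4))
E
python3 -c "
from h import *
rel((.45,.25,.24,169),(*KN[1],.19,169))
print(ray('top',387.7,232.8,.15))"
```

```text
t 0.1 p [0.2764 0.5597 0.2302] psi 153.7 F [-0.3  0.8  0.2] T [ 0.04  0.03 -0.01] w 1.0 q6 -0.07
[-0.5856 -0.4016 -0.0197] turn -0.0849
[-1.062  -0.6405  0.0803] turn -0.0849
[ 0.51901022 -0.19966681  0.15      ]
```

Request:
{"fn": "drive_tool", "kwargs": {
  "increments": [
    [[-0.586,-0.402,-0.02],[0,0,-0.085],0],
    [[-0.586,-0.402,-0.02],[0,0,-0.085],0],
    [[-0.586,-0.402,-0.02],[0,0,-0.085],0],
    [[-0.586,-0.402,-0.02],[0,0,-0.085],0],
    [[-0.586,-0.402,-0.02],[0,0,-0.085],0],
    [[-0.586,-0.402,-0.02],[0,0,-0.085],0],
    [[-0.586,-0.402,-0.02],[0,0,-0.085],0]
  ]
}}

```text
clock: 0.98
ee_pos: [0.4516, 0.2478, 0.241]
eef_rot: [-0.0, 0.098, 0.995, -0.0]
force: [-0.1, 0.7, 0.4]
gripper_width: 0.498
grip_force: 0.0
```

```bash
python3 -c "
from h import *
rel((*KN[1],.16,169))"
```

```text
t 0.97 p [0.4516 0.2478 0.241 ] psi 168.7 F [-0.1  0.7  0.4] T [-0.01  0.01  0.01] w 0.5 q6 -0.96
[-0.3944 -0.3506  0.1621] turn -0.0015
```

Request:
{"fn": "drive_tool", "kwargs": {
  "increments": [
    [[-0.394,-0.351,0.02],[0,0,-0.002],0],
    [[-0.394,-0.351,0.02],[0,0,-0.002],0],
    [[-0.394,-0.351,0.02],[0,0,-0.002],0],
    [[-0.394,-0.351,0.02],[0,0,-0.002],0],
    [[-0.394,-0.351,0.02],[0,0,-0.002],0],
    [[-0.394,-0.351,0.162],[0,0,-0.002],0],
    [[-0.394,-0.351,0.162],[0,0,-0.002],0],
    [[-0.394,-0.351,0.162],[0,0,-0.002],0]
  ]
}}

```text
clock: 1.98
ee_pos: [0.6094, 0.042, 0.1598]
eef_rot: [-0.001, 0.092, 0.996, 0.0]
force: [0.2, 0.0, -0.2]
gripper_width: 0.498
grip_force: 0.0
```

```bash
python3 - <<'E'
from h import *
rel((*KN[1],.101,169))
p,d=grab_frame("side");a=cv2.resize(p[140:300,200:400],(750,600),interpolation=cv2.INTER_CUBIC)
cv2.imwrite("pics/s1.png",a[:,:,::-1])
E
```

```text
t 1.98 p [0.6094 0.042  0.1598] psi 169.5 F [ 0.2  0.  -0.2] T [-0.03  0.01 -0.01] w 0.5 q6 -1.39
[-0.0043 -0.0085  0.1175] turn 0.0026
```

View pics/s1.png

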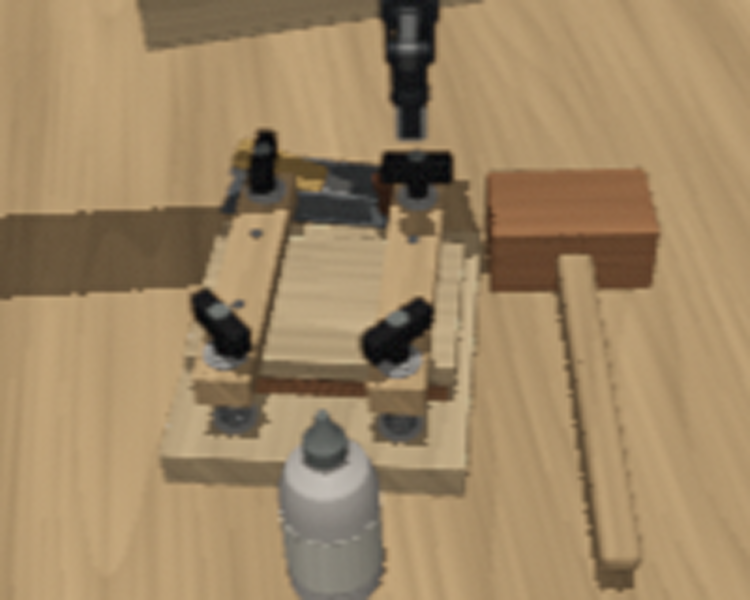

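The closed-up finger pair sits directly above the K1 wing (crop pixel 415,150), lined up along it. Descending and closing.

Request:
{"fn": "drive_tool", "kwargs": {
  "increments": [
    [[0,0,0.03],[0,0,0.003],0],
    [[0,0,0.08],[0,0,0.003],0],
    [[0,0,0.118],[0,0,0.003],0],
    [[0,0,0.118],[0,0,0.003],0]
  ]
}}

```text
clock: 2.52
ee_pos: [0.6089, 0.0407, 0.0995]
eef_rot: [-0.002, 0.097, 0.995, -0.0]
force: [-0.9, 0.4, -0.4]
gripper_width: 0.496
grip_force: 0.0
```

```bash
python3 -c "
from h import *
rel((*KN[1],.101,169))"
```

```text
t 2.52 p [0.6089 0.0407 0.0995] psi 168.8 F [-0.9  0.4 -0.4] T [-0.02  0.04 -0.01] w 0.5 q6 -1.38
[-0.0048 -0.0057 -0.003 ] turn -0.0009
```

Request:
{"fn": "drive_tool", "kwargs": {
  "increments": [
    [[-0.005,-0.006,-0.002],[0,0,0],0],
    [[-0.005,-0.006,-0.002],[0,0,0],-1],
    [[-0.005,-0.006,-0.002],[0,0,0],-1],
    [[-0.005,-0.006,-0.002],[0,0,0],-1],
    [[-0.005,-0.006,-0.002],[0,0,0],-1]
  ]
}}

```text
clock: 3.15
ee_pos: [0.6136, 0.0376, 0.1037]
eef_rot: [0.001, 0.097, 0.995, 0.0]
force: [0.8, 3.0, 6.0]
gripper_width: 0.174
grip_force: 59.7
```

```bash
python3 -c "
from h import *
rel((*KN[1],.101,169))"
```

```text
t 3.15 p [0.6136 0.0376 0.1037] psi 168.8 F [0.8 3.  6. ] T [ 0.36 -0.05 -0.16] w 0.17 q6 -1.39
[ 0.0056 -0.0015  0.0055] turn -0.001
```

Request:
{"fn": "drive_tool", "kwargs": {
  "increments": [
    [[0,0,0],[0,0,0.046],-1],
    [[0,0,0.001],[0,0,0.093],-1],
    [[0,0,0.001],[0,0,0.139],-1],
    [[0,0,0.002],[0,0,0.185],-1],
    [[0,0,0.003],[0,0,0.232],-1],
    [[0,0,0.003],[0,0,0.28],-1],
    [[0,0,0.003],[0,0,0.28],-1]
  ]
}}

```text
clock: 4.03
ee_pos: [0.6124, 0.0362, 0.1021]
eef_rot: [0.0, 0.512, 0.859, -0.001]
force: [-2.9, -1.2, 7.7]
gripper_width: 0.178
grip_force: 60.0
```

```bash
python3 -c "
from h import *
rel((*KN[1],.101,119))"
```

```text
t 4.03 p [0.6124 0.0362 0.1021] psi 118.4 F [-2.9 -1.2  7.7] T [-0.27  0.42 -0.14] w 0.18 q6 -0.51
[ 0.0038 -0.0019  0.0023] turn -0.0032
```

Request:
{"fn": "drive_tool", "kwargs": {
  "increments": [
    [[0,0,0],[0,0,2.8e-10],0],
    [[0,0,0],[0,0,0],0],
    [[0,0,-0.1],[0,0,0],0],
    [[-0.028,-0.126,-0.126],[0,0,0],0],
    [[-0.056,-0.252,-0.126],[0,0,-0.009],0],
    [[-0.085,-0.379,-0.126],[0,0,-0.009],0],
    [[-0.085,-0.379,-0.126],[0,0,-0.009],0],
    [[-0.085,-0.379,-0.126],[0,0,-0.009],0]
  ]
}}

```text
clock: 5.03
ee_pos: [0.4661, -0.0907, 0.1638]
eef_rot: [0.0, 0.5, 0.866, 0.0]
force: [-0.1, 0.0, -0.3]
gripper_width: 0.501
grip_force: 0.0
```

```bash
python3 - <<'E'
from h import *
rel((*KN[3],.101,120))
for n in("top",):
    p,d=grab_frame(n)
    C=[KN[i] for i in (1,2,3,4)]
    for k in knobs(n,p,d,C):print(k)
E
```

```text
t 5.03 p [ 0.4661 -0.0907  0.1638] psi 120.0 F [-0.1  0.  -0.3] T [-0.01  0.02  0.01] w 0.5 q6 -0.81
[-0.0006 -0.001   0.1256] turn -0.0002
(91, array([0.6087, 0.0371, 0.1274]), array([610.4,  37.3]), array([15.8, 50. ]), 118.8)
(94, array([ 0.5711, -0.1169,  0.1292]), array([ 572.1, -118.2]), array([50.3, 15.8]), 32.4)
(0,)
(79, array([0.5045, 0.0632, 0.1304]), array([504.7,  63.5]), array([50.7, 14.5]), 78.0)
```

K1 turned by 50° (169 → 119). Now K3.

Request:
{"fn": "drive_tool", "kwargs": {
  "increments": [
    [[-0.001,-0.001,0.06],[0,0,0],0],
    [[-0.001,-0.001,0.122],[0,0,0],0],
    [[-0.001,-0.001,0.122],[0,0,0],0],
    [[-0.001,-0.001,0.122],[0,0,0],-1],
    [[-0.001,-0.001,0.122],[0,0,0],-1],
    [[-0.001,-0.001,0.122],[0,0,0],-1],
    [[-0.001,-0.001,0.122],[0,0,0],-1]
  ]
}}

```text
clock: 5.95
ee_pos: [0.4668, -0.0914, 0.1041]
eef_rot: [0.001, 0.5, 0.866, 0.0]
force: [-1.4, 0.2, 6.5]
gripper_width: 0.176
grip_force: 59.4
```

Request:
{"fn": "drive_tool", "kwargs": {
  "increments": [
    [[0,0,0],[0,0,0.046],-1],
    [[0,0,0.001],[0,0,0.093],-1],
    [[0,0,0.001],[0,0,0.139],-1],
    [[0,0,0.002],[0,0,0.185],-1],
    [[0,0,0.003],[0,0,0.232],-1],
    [[0,0,0.003],[0,0,0.28],-1],
    [[0,0,0.003],[0,0,0.28],-1]
  ]
}}

```text
clock: 6.82
ee_pos: [0.4663, -0.0916, 0.1026]
eef_rot: [0.001, 0.821, 0.571, 0.0]
force: [-2.9, -0.9, 7.2]
gripper_width: 0.176
grip_force: 59.6
```

```bash
python3 -c "
from h import *
rel((*KN[3],.101,70),(*KN[2],.165,212.5))"
```

```text
t 6.83 p [ 0.4663 -0.0916  0.1026] psi 69.6 F [-2.9 -0.9  7.2] T [-0.18  0.4  -0.14] w 0.18 q6 0.07
[ 0.0004 -0.0012  0.0031] turn -0.0024
[ 0.0246  0.2169 -0.1249] turn -0.794
```

Request:
{"fn": "drive_tool", "kwargs": {
  "increments": [
    [[0,0,0],[0,0,0],0],
    [[0,0,0],[0,0,0],0],
    [[0,0,-0.1],[0,0,0],0],
    [[0.008,0.07,-0.125],[0,0,0.05],0],
    [[0.016,0.14,-0.125],[0,0,0.1],0],
    [[0.025,0.217,-0.125],[0,0,0.15],0],
    [[0.025,0.217,-0.125],[0,0,0.206],0],
    [[0.025,0.217,-0.125],[0,0,0.206],0]
  ]
}}

```text
clock: 7.82
ee_pos: [0.5718, -0.117, 0.1631]
eef_rot: [-0.0, 0.96, 0.281, -0.0]
force: [-0.1, -0.2, 0.3]
gripper_width: 0.501
grip_force: 0.0
```

```bash
python3 -c "
from h import *
rel((*KN[2],.102,32.5))"
```

```text
t 7.83 p [ 0.5718 -0.117   0.1631] psi 32.7 F [-0.1 -0.2  0.3] T [ 0.   -0.05 -0.04] w 0.5 q6 0.72
[-0.0002  0.0019  0.1221] turn 0.001
```

Request:
{"fn": "drive_tool", "kwargs": {
  "increments": [
    [[0,0.002,0.06],[0,0,0],0],
    [[0,0.002,0.121],[0,0,0],0],
    [[0,0.002,0.121],[0,0,0],0],
    [[0,0.002,0.121],[0,0,0],-1],
    [[0,0.002,0.121],[0,0,0],-1],
    [[0,0.002,0.121],[0,0,0],-1],
    [[0,0.002,0.121],[0,0,0],-1]
  ]
}}

```text
clock: 8.7
ee_pos: [0.5729, -0.1176, 0.1049]
eef_rot: [0.0, 0.96, 0.281, 0.001]
force: [-2.8, 3.1, 5.6]
gripper_width: 0.175
grip_force: 59.5
```

Request:
{"fn": "drive_tool", "kwargs": {
  "increments": [
    [[0,0,0],[0,0,0.046],-1],
    [[0,0,0.001],[0,0,0.093],-1],
    [[0,0,0.001],[0,0,0.139],-1],
    [[0,0,0.002],[0,0,0.185],-1],
    [[0,0,0.003],[0,0,0.232],-1],
    [[0,0,0.003],[0,0,0.28],-1],
    [[0,0,0.003],[0,0,0.28],-1]
  ]
}}

```text
clock: 9.57
ee_pos: [0.5727, -0.1173, 0.1032]
eef_rot: [-0.001, 0.988, -0.156, 0.0]
force: [-1.7, 3.4, 6.2]
gripper_width: 0.176
grip_force: 59.5
```

```bash
python3 -c "
from h import *
rel((*KN[2],.101,-17.5),(*KN[4],.165,78))"
```

```text
t 9.57 p [ 0.5727 -0.1173  0.1032] psi 342.1 F [-1.7  3.4  6.2] T [ 0.52  0.45 -0.16] w 0.18 q6 1.61
[-0.0006  0.0014  0.0045] turn -0.0022
[-0.2417 -0.303  -0.1235] turn -0.5328
```

Request:
{"fn": "drive_tool", "kwargs": {
  "increments": [
    [[0,0,0],[0,0,0],0],
    [[0,0,0],[0,0,0],0],
    [[0,0,-0.1],[0,0,0],0],
    [[-0.06,-0.075,-0.124],[0,0,-0.05],0],
    [[-0.12,-0.15,-0.124],[0,0,-0.11],0],
    [[-0.18,-0.225,-0.124],[0,0,-0.165],0],
    [[-0.242,-0.303,-0.124],[0,0,-0.22],0],
    [[-0.242,-0.303,-0.124],[0,0,-0.275],0]
  ]
}}

```text
clock: 10.58
ee_pos: [0.5021, 0.0658, 0.1636]
eef_rot: [-0.0, 0.961, 0.278, -0.0]
force: [0.9, -0.3, 0.5]
gripper_width: 0.5
grip_force: 0.0
```

```bash
python3 -c "
from h import *
rel((*KN[4],.163,78))"
```

```text
t 10.57 p [0.5021 0.0658 0.1636] psi 32.2 F [ 0.9 -0.3  0.5] T [ 0.03 -0.01  0.02] w 0.5 q6 1.05
[0.0018 0.0053 0.0011] turn -0.2542
```

Request:
{"fn": "drive_tool", "kwargs": {
  "increments": [
    [[0.002,0.005,0],[0,0,-0.055],0],
    [[0.002,0.005,0],[0,0,-0.11],0],
    [[0.002,0.005,0],[0,0,-0.165],0],
    [[0.002,0.005,0],[0,0,-0.21],0],
    [[0.002,0.005,0],[0,0,-0.254],0],
    [[0.002,0.005,0],[0,0,-0.254],0]
  ]
}}

```text
clock: 11.32
ee_pos: [0.5059, 0.0614, 0.1637]
eef_rot: [0.0, 0.781, 0.625, 0.0]
force: [-0.2, 0.2, 0.7]
gripper_width: 0.494
grip_force: 0.0
```

```bash
python3 -c "
from h import *
rel((*KN[4],.102,78))"
```

```text
t 11.32 p [0.5059 0.0614 0.1637] psi 77.3 F [-0.2  0.2  0.7] T [ 0.02 -0.04  0.01] w 0.49 q6 0.26
[ 0.0044 -0.0043  0.1235] turn -0.0039
```

Request:
{"fn": "drive_tool", "kwargs": {
  "increments": [
    [[0.004,-0.004,0.06],[0,0,-0.004],0],
    [[0.004,-0.004,0.122],[0,0,-0.004],0],
    [[0.004,-0.004,0.122],[0,0,-0.004],0],
    [[0.004,-0.004,0.122],[0,0,-0.004],-1],
    [[0.004,-0.004,0.122],[0,0,-0.004],-1],
    [[0.004,-0.004,0.122],[0,0,-0.004],-1],
    [[0.004,-0.004,0.122],[0,0,-0.004],-1]
  ]
}}

```text
clock: 12.2
ee_pos: [0.5047, 0.0642, 0.1043]
eef_rot: [0.0, 0.777, 0.63, 0.001]
force: [-3.1, -0.5, 5.5]
gripper_width: 0.175
grip_force: 59.2
```

Request:
{"fn": "drive_tool", "kwargs": {
  "increments": [
    [[0,0,0],[0,0,0.046],-1],
    [[0,0,0.001],[0,0,0.093],-1],
    [[0,0,0.001],[0,0,0.139],-1],
    [[0,0,0.002],[0,0,0.185],-1],
    [[0,0,0.003],[0,0,0.232],-1],
    [[0,0,0.003],[0,0,0.28],-1],
    [[0,0,0.003],[0,0,0.28],-1]
  ]
}}

```text
clock: 13.08
ee_pos: [0.5045, 0.0642, 0.1027]
eef_rot: [0.0, 0.971, 0.239, 0.0]
force: [-3.1, 1.1, 5.7]
gripper_width: 0.177
grip_force: 59.2
```

```bash
python3 -c "
from h import *
rel((*KN[4],.101,28),(*KN[1],.165,118.8))"
```

```text
t 13.07 p [0.5045 0.0642 0.1027] psi 27.7 F [-3.1  1.1  5.7] T [-0.05  0.6  -0.12] w 0.18 q6 1.13
[-0.0005  0.0002  0.0033] turn -0.0019
[ 0.1633  0.1461 -0.1247] turn -0.5064
```

Request:
{"fn": "drive_tool", "kwargs": {
  "increments": [
    [[0,0,0],[0,0,0],0],
    [[0,0,0],[0,0,0],0],
    [[0,0,-0.1],[0,0,0],0],
    [[0.055,0.05,-0.125],[0,0,-0.055],0],
    [[0.11,0.1,-0.125],[0,0,-0.11],0],
    [[0.163,0.146,-0.125],[0,0,-0.165],0],
    [[0.163,0.146,-0.125],[0,0,-0.22],0],
    [[0.163,0.146,-0.125],[0,0,-0.275],0]
  ]
}}

```text
clock: 14.08
ee_pos: [0.6109, 0.037, 0.1633]
eef_rot: [0.0, 0.78, 0.626, -0.0]
force: [-0.1, -0.5, -0.2]
gripper_width: 0.496
grip_force: 0.0
```

Request:
{"fn": "drive_tool", "kwargs": {
  "increments": [
    [[0,0,0],[0,0,-0.055],0],
    [[0,0,0],[0,0,-0.11],0],
    [[0,0,0],[0,0,-0.165],0],
    [[0,0,0],[0,0,-0.2],0],
    [[0,0,0],[0,0,-0.23],0],
    [[0,0,0],[0,0,-0.23],0]
  ]
}}

```text
clock: 14.82
ee_pos: [0.6104, 0.0372, 0.1636]
eef_rot: [0.0, 0.511, 0.86, 0.0]
force: [0.1, -0.4, -0.4]
gripper_width: 0.503
grip_force: 0.0
```

```bash
python3 - <<'E'
from h import *
for n in("top","side"):
    p,d=grab_frame(n)
    for k in knobs(n,p,d,[KN[i] for i in (1,2,3,4)]):print(k)
rel((*KN[1],.1,118.8))
E
```

```text
(15, array([0.597 , 0.0537, 0.1259]), array([597.3,  53.5]), array([11. ,  6.9]), 76.4)
(86, array([ 0.571 , -0.1168,  0.1283]), array([ 572.3, -117.5]), array([15.1, 50.8]), 162.5)
(82, array([ 0.4664, -0.0909,  0.1281]), array([466.6, -91.2]), array([50.1, 14.7]), 70.4)
(0,)
(137, array([0.6098, 0.0297, 0.1214]), array([610.6,  33.2]), array([15.2, 49.3]), 121.5)
(181, array([ 0.5727, -0.1239,  0.1211]), array([ 573.2, -120.4]), array([15., 49.]), 163.6)
(129, array([ 0.4664, -0.1002,  0.1218]), array([466.8, -95.3]), array([50.8, 12.8]), 66.1)
(145, array([0.5035, 0.0574, 0.121 ]), array([503.6,  60.1]), array([50.6, 15. ]), 25.9)
t 14.93 p [0.6104 0.0373 0.1637] psi 118.5 F [-0.1  0.1 -0.2] T [-0.05 -0.03 -0.  ] w 0.5 q6 -0.51
[-1.000e-04  7.000e-04  1.273e-01] turn -0.0015
```

Pass 1 is done on all four (about 50° each). Pass 2 starts with K1.

Request:
{"fn": "drive_tool", "kwargs": {
  "increments": [
    [[0,0.001,0.06],[0,0,0],0],
    [[0,0.001,0.125],[0,0,0],0],
    [[0,0.001,0.125],[0,0,0],0],
    [[0,0.001,0.125],[0,0,0],-1],
    [[0,0.001,0.125],[0,0,0],-1],
    [[0,0.001,0.125],[0,0,0],-1],
    [[0,0.001,0.125],[0,0,0],-1]
  ]
}}

```text
clock: 15.8
ee_pos: [0.6119, 0.0374, 0.1031]
eef_rot: [0.001, 0.511, 0.86, 0.001]
force: [-1.6, -0.7, 5.7]
gripper_width: 0.178
grip_force: 59.9
```

Request:
{"fn": "drive_tool", "kwargs": {
  "increments": [
    [[0,0,0],[0,0,0.046],-1],
    [[0,0,0.001],[0,0,0.093],-1],
    [[0,0,0.002],[0,0,0.139],-1],
    [[0,0,0.003],[0,0,0.185],-1],
    [[0,0,0.003],[0,0,0.225],-1],
    [[0,0,0.003],[0,0,0.225],-1]
  ]
}}

```text
clock: 16.55
ee_pos: [0.6114, 0.0373, 0.1019]
eef_rot: [0.001, 0.777, 0.63, 0.0]
force: [-3.2, -0.8, 9.4]
gripper_width: 0.176
grip_force: 60.4
```

```bash
python3 -c "
from h import *
rel()"
```

```text
t 16.55 p [0.6114 0.0373 0.1019] psi 78.1 F [-3.2 -0.8  9.4] T [-0.22  0.58 -0.06] w 0.18 q6 0.2
```

Request:
{"fn": "drive_tool", "kwargs": {
  "increments": [
    [[0,0,0],[0,0,0.03],-1],
    [[0,0,0],[0,0,0.06],-1],
    [[0,0,0],[0,0,0.06],-1]
  ]
}}

```text
clock: 16.92
ee_pos: [0.6112, 0.0373, 0.1019]
eef_rot: [0.001, 0.83, 0.558, -0.0]
force: [-2.5, -0.5, 8.7]
gripper_width: 0.174
grip_force: 71.0
```

```bash
python3 -c "
from h import *
rel()"
```

```text
t 16.93 p [0.6112 0.0373 0.1019] psi 67.8 F [-2.5 -0.5  8.7] T [-0.08  0.51  1.79] w 0.17 q6 0.38
```

Moment of 1.8 N m: K1 is at its stop. On to K3.

```bash
python3 -c "
from h import *
rel((*KN[3],.165,70))"
```

```text
t 16.93 p [0.6112 0.0373 0.1019] psi 67.8 F [-2.5 -0.5  8.7] T [-0.08  0.51  1.79] w 0.17 q6 0.38
[-0.3478 -0.1723 -0.1263] turn -0.0121
```

Request:
{"fn": "drive_tool", "kwargs": {
  "increments": [
    [[0,0,0],[0,0,0],0],
    [[0,0,0],[0,0,0],0],
    [[0,0,-0.1],[0,0,0],0],
    [[-0.116,-0.057,-0.126],[0,0,0],0],
    [[-0.232,-0.115,-0.126],[0,0,-0.012],0],
    [[-0.348,-0.172,-0.126],[0,0,-0.012],0],
    [[-0.348,-0.172,-0.126],[0,0,-0.012],0],
    [[-0.348,-0.172,-0.126],[0,0,-0.012],0]
  ]
}}

```text
clock: 17.92
ee_pos: [0.4647, -0.09, 0.1629]
eef_rot: [0.0, 0.822, 0.569, 0.001]
force: [0.1, -0.3, -0.4]
gripper_width: 0.497
grip_force: 0.0
```

```bash
python3 - <<'E'
from h import *
p,d=grab_frame("top")
print(knobs("top",p,d,[KN[1]]))
rel((*KN[3],.1,70))
E
```

```text
[(89, array([0.6092, 0.0364, 0.1261]), array([610.6,  37. ]), array([50.6, 15.7]), 75.2)]
t 17.98 p [ 0.4655 -0.0897  0.1631] psi 69.4 F [ 1.  -0.3 -0.4] T [ 0.01 -0.01  0.05] w 0.5 q6 0.08
[-0.0026  0.0017  0.1262] turn -0.0032
```

Request:
{"fn": "drive_tool", "kwargs": {
  "increments": [
    [[-0.002,0.002,0.06],[0,0,-0.003],0],
    [[-0.002,0.002,0.124],[0,0,-0.003],0],
    [[-0.002,0.002,0.124],[0,0,-0.003],0],
    [[-0.002,0.002,0.124],[0,0,-0.003],-1],
    [[-0.002,0.002,0.124],[0,0,-0.003],-1],
    [[-0.002,0.002,0.124],[0,0,-0.003],-1],
    [[-0.002,0.002,0.124],[0,0,-0.003],-1]
  ]
}}

```text
clock: 18.85
ee_pos: [0.4664, -0.091, 0.1022]
eef_rot: [0.001, 0.819, 0.573, 0.001]
force: [0.7, 3.7, 4.6]
gripper_width: 0.173
grip_force: 59.5
```

Request:
{"fn": "drive_tool", "kwargs": {
  "increments": [
    [[0,0,0],[0,0,0.046],-1],
    [[0,0,0.001],[0,0,0.093],-1],
    [[0,0,0.002],[0,0,0.139],-1],
    [[0,0,0.003],[0,0,0.185],-1],
    [[0,0,0.003],[0,0,0.225],-1],
    [[0,0,0.003],[0,0,0.225],-1]
  ]
}}

```text
clock: 19.6
ee_pos: [0.4663, -0.0911, 0.1011]
eef_rot: [0.0, 0.967, 0.254, 0.001]
force: [-0.5, 2.0, 8.8]
gripper_width: 0.177
grip_force: 60.2
```

```bash
python3 -c "
from h import *
rel()"
```

```text
t 19.6 p [ 0.4663 -0.0911  0.1011] psi 29.5 F [-0.5  2.   8.8] T [ 0.51  0.17 -0.07] w 0.18 q6 0.77
```

Request:
{"fn": "drive_tool", "kwargs": {
  "increments": [
    [[0,0,0],[0,0,0.03],-1],
    [[0,0,0],[0,0,0.06],-1],
    [[0,0,0],[0,0,0.06],-1]
  ]
}}

```text
clock: 19.98
ee_pos: [0.4659, -0.0912, 0.1011]
eef_rot: [0.001, 0.986, 0.166, 0.001]
force: [-0.6, 5.1, 9.8]
gripper_width: 0.173
grip_force: 80.1
```

```bash
python3 -c "
from h import *
rel()"
```

```text
t 19.98 p [ 0.4659 -0.0912  0.1011] psi 19.1 F [-0.6  5.1  9.8] T [0.62 0.17 1.66] w 0.17 q6 0.95
```

```bash
python3 -c "
from h import *
rel((*KN[2],.165,162.3))"
```

```text
t 19.98 p [ 0.4659 -0.0912  0.1011] psi 19.1 F [-0.6  5.1  9.8] T [0.62 0.17 1.66] w 0.17 q6 0.95
[ 0.1833  0.1201 -0.1278] turn -0.7953
```

Request:
{"fn": "drive_tool", "kwargs": {
  "increments": [
    [[0,0,0],[0,0,0],0],
    [[0,0,0],[0,0,0],0],
    [[0,0,-0.12],[0,0,0],0],
    [[0.06,0.04,-0.128],[0,0,-0.055],0],
    [[0.12,0.08,-0.128],[0,0,-0.11],0],
    [[0.183,0.12,-0.128],[0,0,-0.165],0],
    [[0.183,0.12,-0.128],[0,0,-0.22],0],
    [[0.183,0.12,-0.128],[0,0,-0.275],0]
  ]
}}

```text
clock: 20.98
ee_pos: [0.5706, -0.119, 0.1623]
eef_rot: [-0.0, 0.827, 0.563, -0.001]
force: [0.1, 0.0, -0.2]
gripper_width: 0.5
grip_force: 0.0
```

Request:
{"fn": "drive_tool", "kwargs": {
  "increments": [
    [[0,0,0],[0,0,-0.055],0],
    [[0,0,0],[0,0,-0.11],0],
    [[0,0,0],[0,0,-0.165],0],
    [[0,0,0],[0,0,-0.22],0],
    [[0,0,0],[0,0,-0.275],0],
    [[0,0,0],[0,0,-0.33],0],
    [[0,0,0],[0,0,-0.385],0],
    [[0,0,0],[0,0,-0.44],0]
  ]
}}

```text
clock: 21.98
ee_pos: [0.5702, -0.1189, 0.1625]
eef_rot: [-0.001, 0.278, 0.961, -0.0]
force: [0.3, 0.3, -0.1]
gripper_width: 0.502
grip_force: 0.0
```

Request:
{"fn": "drive_tool", "kwargs": {
  "increments": [
    [[0,0,0],[0,0,-0.05],0],
    [[0,0,0],[0,0,-0.08],0],
    [[0,0,0],[0,0,-0.08],0]
  ]
}}

```text
clock: 22.35
ee_pos: [0.5703, -0.1188, 0.1627]
eef_rot: [-0.001, 0.159, 0.987, -0.0]
force: [0.2, -0.7, -0.4]
gripper_width: 0.5
grip_force: 0.0
```

```bash
python3 - <<'E'
from h import *
p,d=grab_frame("top")
print(knobs("top",p,d,[KN[3]]))
rel((*KN[2],.1,162.3))
E
```

```text
[(0,)]
t 22.4 p [ 0.5704 -0.1188  0.1627] psi 161.7 F [ 1.5 -0.2 -0.1] T [ 0.03 -0.01 -0.03] w 0.5 q6 -1.53
[-0.0029  0.0029  0.1255] turn -0.0034
```

Request:
{"fn": "drive_tool", "kwargs": {
  "increments": [
    [[-0.003,0.003,0.06],[0,0,-0.003],0],
    [[-0.003,0.003,0.124],[0,0,-0.003],0],
    [[-0.003,0.003,0.124],[0,0,-0.003],0],
    [[-0.003,0.003,0.124],[0,0,-0.003],-1],
    [[-0.003,0.003,0.124],[0,0,-0.003],-1],
    [[-0.003,0.003,0.124],[0,0,-0.003],-1],
    [[-0.003,0.003,0.124],[0,0,-0.003],-1]
  ]
}}

```text
clock: 23.28
ee_pos: [0.574, -0.1176, 0.1029]
eef_rot: [0.002, 0.154, 0.988, 0.0]
force: [-0.4, 2.1, 5.6]
gripper_width: 0.177
grip_force: 60.2
```

Request:
{"fn": "drive_tool", "kwargs": {
  "increments": [
    [[0,0,0],[0,0,0.046],-1],
    [[0,0,0.001],[0,0,0.093],-1],
    [[0,0,0.002],[0,0,0.139],-1],
    [[0,0,0.003],[0,0,0.185],-1],
    [[0,0,0.003],[0,0,0.225],-1],
    [[0,0,0.003],[0,0,0.225],-1]
  ]
}}

```text
clock: 24.02
ee_pos: [0.5736, -0.1181, 0.1018]
eef_rot: [0.001, 0.486, 0.874, -0.0]
force: [-1.2, 1.0, 7.8]
gripper_width: 0.173
grip_force: 60.6
```

```bash
python3 -c "
from h import *
rel()"
```

```text
t 24.02 p [ 0.5736 -0.1181  0.1018] psi 121.8 F [-1.2  1.   7.8] T [ 0.14  0.38 -0.13] w 0.17 q6 -0.83
```

Request:
{"fn": "drive_tool", "kwargs": {
  "increments": [
    [[0,0,0],[0,0,0.03],-1],
    [[0,0,0],[0,0,0.06],-1],
    [[0,0,0],[0,0,0.06],-1]
  ]
}}

```text
clock: 24.4
ee_pos: [0.5734, -0.1181, 0.1018]
eef_rot: [0.001, 0.564, 0.826, -0.001]
force: [-1.1, 1.3, 7.2]
gripper_width: 0.177
grip_force: 61.7
```

```bash
python3 -c "
from h import *
rel()"
```

```text
t 24.4 p [ 0.5734 -0.1181  0.1018] psi 111.3 F [-1.1  1.3  7.2] T [0.23 0.38 1.04] w 0.18 q6 -0.65
```

Request:
{"fn": "drive_tool", "kwargs": {
  "increments": [
    [[0,0,0],[0,0,0.02],-1],
    [[0,0,0],[0,0,0.03],-1],
    [[0,0,0],[0,0,0.03],-1]
  ]
}}

```text
clock: 24.78
ee_pos: [0.5737, -0.1188, 0.1019]
eef_rot: [0.002, 0.601, 0.799, -0.001]
force: [-1.7, 0.5, 8.0]
gripper_width: 0.176
grip_force: 91.0
```

```bash
python3 -c "
from h import *
rel((*KN[4],.165,27.8))"
```

```text
t 24.77 p [ 0.5737 -0.1188  0.1019] psi 106.1 F [-1.7  0.5  8. ] T [-0.02  0.32  1.51] w 0.18 q6 -0.56
[ 0.3898 -0.0318 -0.1261] turn 0.4352
```

Request:
{"fn": "drive_tool", "kwargs": {
  "increments": [
    [[0,0,0],[0,0,0],0],
    [[0,0,0],[0,0,0],0],
    [[0,0,-0.12],[0,0,0],0],
    [[0.1,-0.008,-0.126],[0,0,0.055],0],
    [[0.2,-0.016,-0.126],[0,0,0.11],0],
    [[0.3,-0.024,-0.126],[0,0,0.165],0],
    [[0.39,-0.032,-0.126],[0,0,0.22],0],
    [[0.39,-0.032,-0.126],[0,0,0.275],0]
  ]
}}

```text
clock: 25.78
ee_pos: [0.5024, 0.0683, 0.162]
eef_rot: [-0.001, 0.883, 0.47, -0.001]
force: [0.7, -0.1, -0.5]
gripper_width: 0.499
grip_force: 0.0
```

Request:
{"fn": "drive_tool", "kwargs": {
  "increments": [
    [[0,0,0],[0,0,0.055],0],
    [[0,0,0],[0,0,0.11],0],
    [[0,0,0],[0,0,0.16],0],
    [[0,0,0],[0,0,0.16],0],
    [[0,0,0],[0,0,0.16],0]
  ]
}}

```text
clock: 26.4
ee_pos: [0.5044, 0.0657, 0.1624]
eef_rot: [-0.0, 0.971, 0.237, -0.0]
force: [-0.8, 0.3, 0.3]
gripper_width: 0.501
grip_force: 0.0
```

```bash
python3 - <<'E'
from h import *
p,d=grab_frame("top")
for k in knobs("top",p,d,[KN[i] for i in(1,2,3)]):print(k)
rel((*KN[4],.1,27.8))
E
```

```text
(72, array([0.6106, 0.0375, 0.1271]), array([610.5,  36.9]), array([50.4, 15.1]), 77.0)
(81, array([ 0.5718, -0.1163,  0.1269]), array([ 572.5, -117. ]), array([15.6, 49.6]), 114.7)
(87, array([ 0.4661, -0.0907,  0.1268]), array([466.2, -91.4]), array([48.1, 14.9]), 26.6)
t 26.45 p [0.5044 0.0658 0.1625] psi 27.4 F [ 0.2  0.5 -0.7] T [-0.02  0.03 -0.01] w 0.5 q6 1.14
[-0.0018  0.003   0.1251] turn -0.002
```

Request:
{"fn": "drive_tool", "kwargs": {
  "increments": [
    [[-0.002,0.003,0.06],[0,0,-0.002],0],
    [[-0.002,0.003,0.123],[0,0,-0.002],0],
    [[-0.002,0.003,0.123],[0,0,-0.002],0],
    [[-0.002,0.003,0.123],[0,0,-0.002],-1],
    [[-0.002,0.003,0.123],[0,0,-0.002],-1],
    [[-0.002,0.003,0.123],[0,0,-0.002],-1],
    [[-0.002,0.003,0.123],[0,0,-0.002],-1]
  ]
}}

```text
clock: 27.32
ee_pos: [0.5054, 0.0647, 0.1028]
eef_rot: [-0.0, 0.971, 0.239, 0.001]
force: [-1.0, 3.3, 7.2]
gripper_width: 0.171
grip_force: 59.7
```

Request:
{"fn": "drive_tool", "kwargs": {
  "increments": [
    [[0,0,0],[0,0,0.046],-1],
    [[0,0,0.001],[0,0,0.093],-1],
    [[0,0,0.002],[0,0,0.139],-1],
    [[0,0,0.003],[0,0,0.185],-1],
    [[0,0,0.003],[0,0,0.225],-1],
    [[0,0,0.003],[0,0,0.225],-1]
  ]
}}

```text
clock: 28.08
ee_pos: [0.5054, 0.0641, 0.1017]
eef_rot: [0.0, 0.994, -0.111, 0.001]
force: [-3.0, 1.0, 9.1]
gripper_width: 0.175
grip_force: 60.1
```

```bash
python3 -c "
from h import *
rel()"
```

```text
t 28.07 p [0.5054 0.0641 0.1017] psi 347.2 F [-3.   1.   9.1] T [ 0.15  0.52 -0.08] w 0.18 q6 1.84
```

Request:
{"fn": "drive_tool", "kwargs": {
  "increments": [
    [[0,0,0],[0,0,0.03],-1],
    [[0,0,0],[0,0,0.06],-1],
    [[0,0,0],[0,0,0.06],-1]
  ]
}}

```text
clock: 28.45
ee_pos: [0.5053, 0.064, 0.1017]
eef_rot: [0.001, 0.98, -0.201, 0.001]
force: [-2.6, 2.1, 9.0]
gripper_width: 0.176
grip_force: 61.8
```

```bash
python3 -c "
from h import *
rel()"
```

```text
t 28.45 p [0.5053 0.064  0.1017] psi 336.8 F [-2.6  2.1  9. ] T [0.29 0.63 1.2 ] w 0.18 q6 2.02
```

Request:
{"fn": "drive_tool", "kwargs": {
  "increments": [
    [[0,0,0],[0,0,0.02],-1],
    [[0,0,0],[0,0,0.03],-1],
    [[0,0,0],[0,0,0.03],-1]
  ]
}}

```text
clock: 28.82
ee_pos: [0.506, 0.0638, 0.1019]
eef_rot: [0.001, 0.969, -0.246, 0.002]
force: [-2.6, 2.2, 9.2]
gripper_width: 0.176
grip_force: 93.5
```

Request:
{"fn": "drive_tool", "kwargs": {
  "increments": [
    [[0,0,0],[0,0,0],0],
    [[0,0,0],[0,0,0],0],
    [[0,0,-0.12],[0,0,0],0],
    [[0,0,-0.24],[0,0,0],0],
    [[-0.15,0,-0.3],[0,0,0],0],
    [[-0.25,0,-0.3],[0,0,0],0],
    [[-0.25,0,-0.3],[0,0,0],0]
  ]
}}

```text
clock: 29.7
ee_pos: [0.3921, 0.1254, 0.2496]
eef_rot: [0.0, 0.968, -0.249, -0.0]
force: [0.6, -0.2, -1.1]
gripper_width: 0.502
grip_force: 0.0
```

```bash
python3 - <<'E'
from h import *
rel()
for n in("top","side"):
    p,d=grab_frame(n)
    for k in knobs(n,p,d,[KN[i] for i in(1,2,3,4)]):print(k)
a=cv2.resize(p[140:300,200:400],(750,600),interpolation=cv2.INTER_CUBIC)
cv2.imwrite("pics/s2.png",a[:,:,::-1])
E
```

```text
t 29.7 p [0.3921 0.1254 0.2496] psi 331.1 F [ 0.6 -0.2 -1.1] T [ 0.03  0.02 -0.03] w 0.5 q6 2.28
(88, array([0.6092, 0.0365, 0.1267]), array([610.3,  37. ]), array([50.4, 15.5]), 75.3)
(83, array([ 0.5717, -0.1165,  0.1264]), array([ 572.3, -117.4]), array([15.5, 50.6]), 114.5)
(90, array([ 0.4664, -0.0907,  0.127 ]), array([466.2, -91.2]), array([48.1, 15.3]), 26.6)
(88, array([0.5046, 0.0627, 0.1268]), array([504.7,  63. ]), array([15.9, 49.9]), 160.1)
(84, array([0.6099, 0.0284, 0.122 ]), array([611.4,  34.9]), array([50. , 15.5]), 71.5)
(148, array([ 0.5723, -0.1266,  0.1212]), array([ 572.2, -121.2]), array([15.6, 49.7]), 117.1)
(167, array([ 0.4666, -0.0972,  0.1204]), array([465.6, -95. ]), array([50.4, 13.8]), 26.4)
(137, array([0.5043, 0.0573, 0.1193]), array([505.2,  60.3]), array([14.4, 47.9]), 161.6)
```

View pics/s2.png

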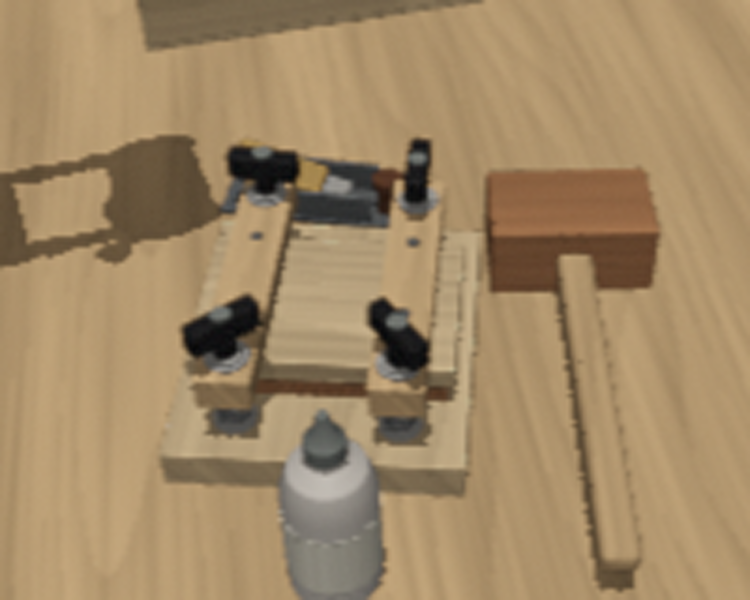

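The view shows all four knobs turned by about 93 to 98°, each to its stop. The platen is down and even, the bottle, plane and mallet haven't moved, and the gripper is clear. Handing in.

```bash
python3 -c "
from rig import robot
print(robot.finish_job())"
```

```text
the job is handed in; nothing more can be done
None
```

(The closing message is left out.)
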